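# Shim the rocking laboratory balance

## Task

The laboratory balance rocks because one of its feet is too short to reach the bench: push the metal wedge shim, thin edge first, under that foot until it is snug and the balance stands firm and level, then press down gently with the fingers on the top of the balance above that foot to check that it no longer rocks. Slide the shim along the bench, never lift it, do not shove the balance out of its place, and leave everything else alone. When done, back away with the shim left snug under the foot.

Things in the scene. Friction and masses are not known exactly. Their poses are not given: they have to be found in the camera images.
- balance: low white laboratory balance, loose, about 2 kg, 200 (x) by 240 (y) mm, flat top 71 mm above the bench, underside 25 mm; round steel pan 116 mm across, its top at 82 mm, centred 18 mm to +x. Origin: bench level under its centre; z up; display along its -x edge. Round feet at (+-80, +-100) mm; the one at (80,-100) is short, so 2 to 3 N on that corner rocks it by 0.05 rad
- short_foot: the short round foot, black, 22 mm across, at (80,-100) mm in the balance's frame, 20 mm in from two sides. Origin: centre of its flat underside, which hangs 6 mm above the bench when the balance stands level. The shim is snug when some 27 mm of it have passed the foot's near edge: the push needed, 1 to 2 N before, then rises steeply (4 to 8 N is snug; much more raises the balance)
- corner_top (a point): point on the flat top of the balance straight above the short foot, 71 mm above the bench, marked by a grey round cap 20 mm across: press here
- shim: loose wedge of dark anodised aluminium, 0.17 kg, 110 mm long (x), 50 mm wide (y), lying beside the balance, thin edge roughly towards the short foot. Origin: centre of its underside; z up; +x to the thin edge. The ramp rises evenly from 2 mm at x = 55 mm to 16 mm at x = -40 mm; behind it a heel 26 mm high, its flat upright rear face (x = -55 mm) for pushing. It stays put when released
- puck: loose black resin sample mount, disc 30 mm across, 22 mm high, standing between the shim's lane and the robot; bystander, leave alone. Origin: centre of its underside
- big_puck: loose black resin sample mount, disc 40 mm across, 25 mm high, on the far side of the shim's lane; bystander. Origin: centre of its underside
- holder_ring: loose steel ring, 70 mm outside, 44 mm hole, 16 mm high, left of the balance; bystander. Origin: centre of its underside
- jar: loose amber jar, 60 mm across, 60 mm high, left of the balance; bystander. Origin: centre of its underside
- bottle: loose white bottle, 66 mm across, 170 mm high, left of the balance; bystander. Origin: centre of its underside
- brush: loose brush about 160 mm long, lying on the right; bystander. Origin: centre of its underside (of its length)
- dish: loose shallow white dish, 90 mm across, 16 mm high, on the right; bystander. Origin: centre of its underside
There are look-alikes about, which are no part of the job. Leave any pink look-alike of the shim alone.

How it is judged:
On the way, in this order (a step that is already met when the one before it is completed fails the run):
1. the shim is wedged under the short foot and carries it, the balance level within 0.012 rad (contact force between shim and short_foot above 0.4 N and angle between balance's own z axis and vertical below 0.012 rad), for 0.2 s.
2. the fingers press the top of the balance above the short foot with more than 3 N and it does not rock (level within 0.012 rad, the foot bearing on the shim) (contact force between the fingers and balance above 3 N and horizontal distance between the grasp point and corner_top below 0.045 m and height (world z) of the grasp point above 0.078 m and contact force between shim and short_foot above 2 N and angle between balance's own z axis and vertical below 0.012 rad), for 0.2 s.
At the end, for the whole second after the job is handed in: the shim lies on the bench, snug under the short foot (bearing on it with more than 0.2 N), the balance is at rest, level within 0.012 rad and within 20 mm of where it stood (contact force between shim and short_foot above 0.2 N and angle between balance's own z axis and vertical below 0.012 rad and height (world z) of shim below 0.004 m and distance of balance from where it was at the start of the episode below 0.02 m and linear speed of each of shim, balance below 0.01 m/s and angular speed of balance below 0.03 rad/s); the robot touches nothing.
It fails at once if the shim is lifted off the bench (its underside centre more than 12 mm up) (height (world z) of shim above 0.012 m).
It fails at once if the balance is shoved more than 25 mm or lifted (distance of balance from where it was at the start of the episode above 0.025 m).
It fails at once if the balance is pressed harder than 50 N (contact force between the fingers and balance above 50 N).
It fails at once if a bystander is moved more than 30 mm (distance of any of puck, big_puck, holder_ring, jar, bottle, brush, dish from where it was at the start of the episode above 0.03 m).
It also fails if it takes over 48 s, if anything falls off the work surface, if the arm or the gripper's body presses on something with over 40 N, if the wrist force passes 120 N, or if a joint passes its speed limit or range.

## Robot

A 7-joint arm with a two-finger parallel gripper is mounted at the origin on the work surface. World frame = base frame: x ahead of the robot, y to its left, z up, the work surface at z = 0. Lengths are in m, angles in rad, forces in N, time in s.
With the tool pointing down it reaches from about 0.425 to 0.825 m from the base axis. Payload 3.6 kg.
Tool frame: the origin (TCP) lies where the fingers leave the gripper's body, on its centre line; the fingertips stand 73 mm ahead of it and the grasp point (between the pads) lies 54 mm ahead of it; x points along the fingers, y is the direction in which the jaws open and shut, and the axes are right-handed (so a half turn about x gives the same grasp; the last joint's range is limited). The gripper opens to 85 mm and grips with 20 to 120 N. Pads are 22 mm wide; open, the fingers measure 114 mm over their backs; the gripper's body (76 mm by 85 mm) begins 54 mm behind the grasp point. The pads swing forward as they close: fully open they stand 13 mm farther back than shut.
Start: joints at [1.3, 0.615, -0.013, 1.423, 0.008, 1.103, -0.04], TCP at [0.157, -0.631, 0.304] pointing down, gripper open.
Joint ranges: [-3.12, 3.12], [-0.3, 2.06], [-1.34, 1.32], [0.26, 2.42], [-1.36, 4.5], [0.01, 1.98], [-2.84, 2.84]. Speed limits (rad/s): [2.79, 2.79, 3.14, 3.14, 3.14, 3.14, 3.14].

## Interface

Orientations are given as a unit quaternion [x, y, z, w].
In Python, from station import arm, snapshot, camera_info, ticket gives the robot as it stands. Calls block until the motion is done:
- arm.movep(position, orientation): joint-space move of the TCP to a pose.
- arm.line_to(position, velocity=0.15, ori=None): straight line of the TCP; ori=None keeps the orientation; velocity is the mean speed in m/s.
- arm.move_j(angles): joint-space move.
- arm.move_gripper(opening, effort=None): opening from 0.0 (shut) to 1.0 (fully open); effort is the grip in N (None keeps the last); returns when the fingers have stopped.
- arm.pause(seconds).
- arm.ik(position, orientation): joint angles nearest the present ones, or None.
- snapshot(name): name is "scene" or "top"; returns the picture (400x640x3 uint8, blue, green, red); there is no depth.
- camera_info(name): a dict with "fx", "fy", "cx", "cy" (pixels), "dist_coeffs" ([k1, k2, p1, p2, k3] as OpenCV has them; the pictures are not rectified), "R" (3x3) and "t" (3): a world point X has camera coordinates R X + t. Camera axes: x right, y down, z forward; pixel columns grow to the right and rows downward; lengths in m; the calibration is good to about 2 mm. A picture is of the moment at which its call begins. camera_info takes no time and is no camera call.
A pose or a line that the arm cannot do raises arm.MotionError and nothing moves.
- ticket.finish_job(): hands the job in, once; it reports no verdict.
Readings, each from a call of its own:
- arm.read_time(): time.
- arm.read_joint_positions(): joint angles.
- arm.read_dq(): joint speeds.
- arm.read_effort(): joint torques, N m.
- arm.read_tool_pos(): TCP position.
- arm.read_eef_rot(): TCP orientation.
- arm.read_ft_force(): force on the tool from outside, world axes, zero at the start.
- arm.read_wrist_torque(): the same for the moment, N m.
- arm.read_opening(): opening from 0.0 (shut) to 1.0 (fully open).
Only numpy, scipy, OpenCV 4.12 (cv2) and the standard library are available. Lean on these libraries where they do the work, as an engineer would, in place of code of your own. Each camera call takes 0.05 s, during which the arm holds its last target.

## Working session

There is one attempt and no reset: what is moved stays moved. The work goes in short steps, each a Python script; the robot and the scene stay as the last script left them, time stands still between calls to the robot, and variables do not carry over. Pictures are saved under pics/ and viewed, and the job is handed in when it is done.

```bash
mkdir -p pics; ls; cat > h.py <<'E'
import numpy as np, cv2
from station import arm, snapshot, camera_info, ticket
def cam(n):
    c=camera_info(n); K=np.array([[c['fx'],0,c['cx']],[0,c['fy'],c['cy']],[0,0,1]],float)
    return K,np.array(c['dist_coeffs'],float),np.array(c['R'],float),np.array(c['t'],float)
def onplane(n,px,z):
    K,d,R,t=cam(n); p=cv2.undistortPoints(np.array(px,float).reshape(-1,1,2),K,d).reshape(-1,2)
    C=-R.T@t; r=np.c_[p,np.ones(len(p))]@R
    return C+r*((z-C[2])/r[:,2])[:,None]
def proj(n,X):
    K,d,R,t=cam(n); return cv2.projectPoints(np.array(X,float).reshape(-1,3),cv2.Rodrigues(R)[0],t,K,d)[0].reshape(-1,2)
def tri(pa,pb,a='scene',b='top'):
    A=[]
    for n,p in((a,pa),(b,pb)):
        K,d,R,t=cam(n);q=cv2.undistortPoints(np.array(p,float).reshape(-1,1,2),K,d).reshape(2);A.append((np.c_[R,t],q))
    X=cv2.triangulatePoints(A[0][0],A[1][0],A[0][1].reshape(2,1),A[1][1].reshape(2,1))[:,0];return X[:3]/X[3]
E
python3 - <<'E'
from h import *
for n in('scene','top'):
    im=snapshot(n); cv2.imwrite(f'pics/{n}0.png',im); K,d,R,t=cam(n); print(n,K[0,0],-R.T@t,R[2],d)
print(arm.read_time(),arm.read_tool_pos(),arm.read_eef_rot(),arm.read_opening(),arm.read_ft_force())
E
```

```text
pics
scene 436.44272327766936 [1.22048799 0.30945231 0.98153315] [-0.55605575 -0.30062365 -0.77487252] [-0.02600299  0.          0.          0.          0.        ]
top 459.44461857289923 [ 0.41825021 -0.03692231  1.72910021] [ 0.08691383 -0.00866274 -0.99617817] [-0.07389575  0.          0.          0.          0.        ]
0.1 [ 0.15676948 -0.63027398  0.30283326] [-0.70174257 -0.08681461  0.70197419 -0.08516353] 1.0004875766214796 [-0.20448783 -0.11600332  0.674307  ]
```

View pics/scene0.png

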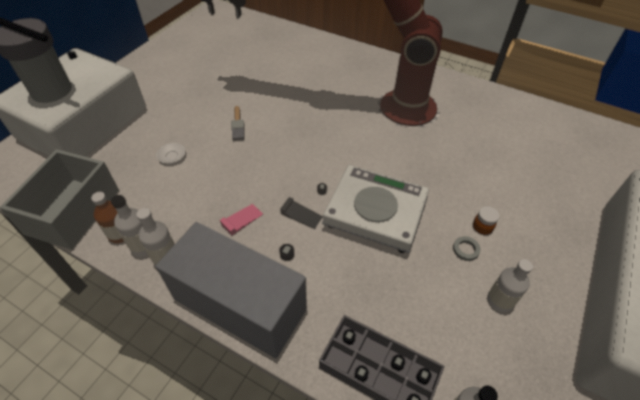

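View pics/top0.png

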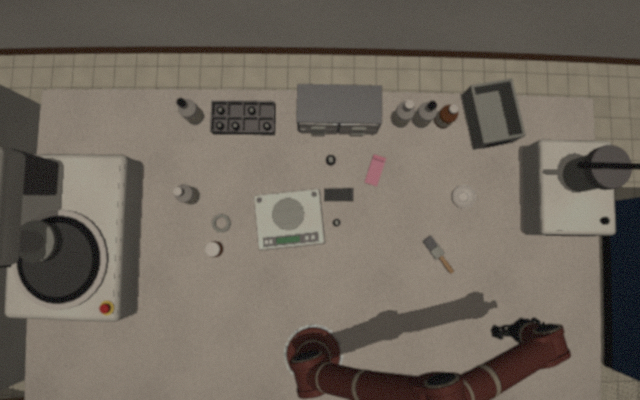

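The dark shim is at top (339,195), scene (300,212). The pink look-alike is at top (375,170), scene (241,219). The balance is at top (289,218). I'll enlarge both views to confirm.

```bash
python3 - <<'E'
from h import *
a=cv2.imread('pics/top0.png')[140:265,240:400]; b=cv2.imread('pics/scene0.png')[155:275,215:435]
cv2.imwrite('pics/t1.png',cv2.convertScaleAbs(cv2.resize(a,None,fx=5,fy=4.64,interpolation=2)[:580] if 0 else cv2.resize(a,None,fx=4.7,fy=4.7,interpolation=2),alpha=1.5))
cv2.imwrite('pics/s1.png',cv2.convertScaleAbs(cv2.resize(b,None,fx=3.6,fy=3.6,interpolation=2),alpha=1.5))
E
```

```text
(no output)
```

View pics/t1.png

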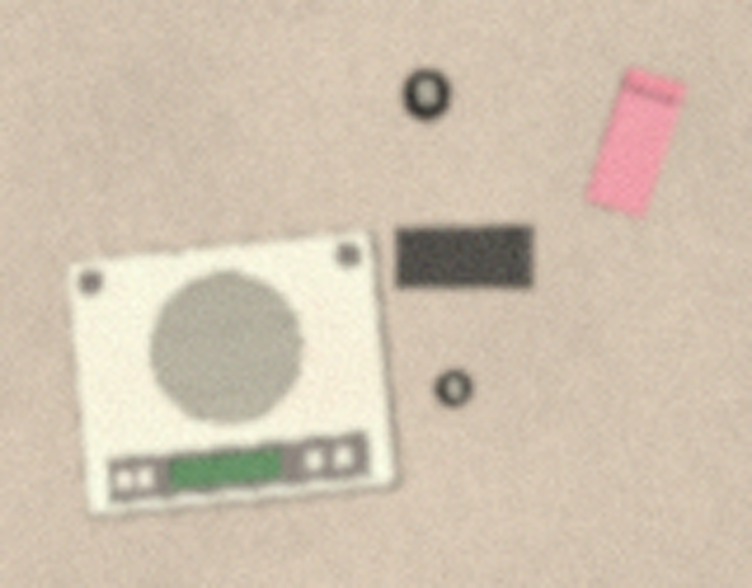

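View pics/s1.png

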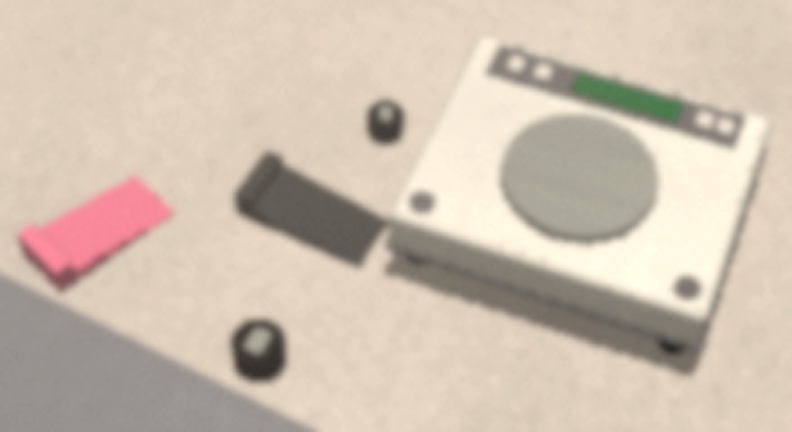

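Crop confirms it: the dark wedge has its heel at crop (250,185) in scene and its thin edge towards the cap nearest the puck (cap at top crop (347,255)). The pink one stays untouched. Measuring now.

```bash
cat > meas.py <<'E'
from h import *
def grab(n,k=6): return np.mean([snapshot(n).astype(float) for _ in range(k)],0).astype(np.uint8)
def quad(mask,near):
    cs=cv2.findContours(mask.astype(np.uint8),cv2.RETR_EXTERNAL,cv2.CHAIN_APPROX_NONE)[0]
    cs=[c for c in cs if cv2.contourArea(c)>60 and cv2.pointPolygonTest(c,near,True)>-6]
    return max(cs,key=cv2.contourArea)
E
python3 - <<'E'
from meas import *
S=4
T=grab('top',4);Sc=grab('scene',4)
cv2.imwrite('pics/topa.png',T);cv2.imwrite('pics/scenea.png',Sc)
def up(im,x0,y0,x1,y1): return cv2.resize(im[y0:y1,x0:x1],None,fx=S,fy=S,interpolation=cv2.INTER_CUBIC)
def tofull(p,x0,y0): return (np.array(p,float).reshape(-1,2)+.5)/S-.5+[x0,y0]
# top
out={}
for n,im,(x0,y0,x1,y1),caps,shimc in(('top',T,(245,140,365,260),[(313.8,194),(259,200)],(339,195)),('scene',Sc,(270,160,435,265),[(332,211),(405.8,235)],(300,211))):
    u=up(im,x0,y0,x1,y1); g=cv2.GaussianBlur(u,(0,0),2).astype(int)
    f=lambda p:tuple((np.array(p)-[x0,y0])*S*1.0)
    gr=g.mean(2); hsv=cv2.cvtColor(cv2.GaussianBlur(u,(0,0),2),cv2.COLOR_BGR2HSV)
    bg=np.median(gr); print(n,'bg',bg, 'shim',gr[int(f(shimc)[1]),int(f(shimc)[0])])
    c=quad(gr<bg*0.68,f(shimc)); r=cv2.minAreaRect(c); e=tofull(cv2.boxPoints(r),x0,y0); print('shim rect',e.round(1).tolist())
    h=cv2.convexHull(c); q=cv2.approxPolyN(h,4) if hasattr(cv2,'approxPolyN') else None
    out[n]=tofull(q,x0,y0); print('shim quad',out[n].round(2).tolist(),cv2.contourArea(c)/S/S)
    for cp in caps:
        cx,cy=map(int,f(cp)); w=gr[cy-24:cy+25,cx-24:cx+25]; m=(w<(np.max(w)+np.min(w))/2).astype(np.uint8)
        k,lab,st,cen=cv2.connectedComponentsWithStats(m); i=lab[24,24]
        print('cap',tofull(cen[i]+[cx-24,cy-24],x0,y0).round(2), st[i,4]/16)
E
```

```text
top bg 129.0 shim 54.0
shim rect [[323.9, 187.6], [352.6, 187.6], [352.6, 200.6], [323.9, 200.6]]
shim quad [[352.62, 200.62], [323.88, 200.62], [324.12, 188.38], [352.62, 187.38]] 351.59375
cap [[313.67 193.77]] 19.8125
cap [[258.78 199.52]] 20.125
scene bg 138.0 shim 60.0
shim rect [[277.8, 214.5], [285.2, 195.4], [412.2, 244.4], [404.8, 263.5]]
shim quad [[411.62, 244.12], [407.12, 259.12], [274.62, 215.38], [288.62, 196.62]] 1867.1875
cap [[331.72 210.75]] 30.625
cap [[405.45 234.54]] 35.9375
```

```bash
python3 - <<'E'
from meas import *
c1=tri((331.72,210.75),(313.67,193.77));c2=tri((405.45,234.54),(258.78,199.52))
print('caps',c1.round(4),c2.round(4),np.linalg.norm(c1-c2))
for n,p in(('scene',[(331.72,210.75),(405.45,234.54)]),('top',[(313.67,193.77),(258.78,199.52)])):print(n,onplane(n,p,.071).round(4).tolist())
d=c2-c1; print('yaw y-axis', np.degrees(np.arctan2(-d[0],d[1])))
tp=[(352.62,200.62),(323.88,200.62),(324.12,188),(352.62,187.5)]
print('shim heel z.026',onplane('top',[tp[0],tp[3]],.026).round(4).tolist(),'thin z.002',onplane('top',[tp[1],tp[2]],.002).round(4).tolist())
print('scene thin',onplane('scene',[(322.2,216.7),(315.3,228.3)],.002).round(4).tolist(),'heel top',onplane('scene',[(290,197.5),(281.7,207.8)],.026).round(4).tolist())
b=cv2.imread('pics/scenea.png')[185:240,270:340]
cv2.imwrite('pics/s2.png',cv2.convertScaleAbs(cv2.resize(b,None,fx=10,fy=10,interpolation=2),alpha=1.8))
b=cv2.imread('pics/topa.png')[175:215,300:365]
cv2.imwrite('pics/t2.png',cv2.convertScaleAbs(cv2.resize(b,None,fx=10,fy=10,interpolation=2),alpha=1.8))
E
```

```text
caps [0.5888 0.0059 0.0712] [0.5649 0.2042 0.0717] 0.19978255158023903
scene [[0.5887, 0.0058, 0.071], [0.5645, 0.2039, 0.071]]
top [[0.5888, 0.0059, 0.071], [0.5649, 0.2045, 0.071]]
yaw y-axis 6.862062233939669
shim heel z.026 [[0.5699, -0.1384, 0.026], [0.6191, -0.1379, 0.026]] thin z.002 [[0.5705, -0.0313, 0.002], [0.6184, -0.0315, 0.002]]
scene thin [[0.5724, -0.0306, 0.002], [0.6164, -0.0281, 0.002]] heel top [[0.5735, -0.1342, 0.026], [0.6162, -0.135, 0.026]]
```

View pics/s2.png

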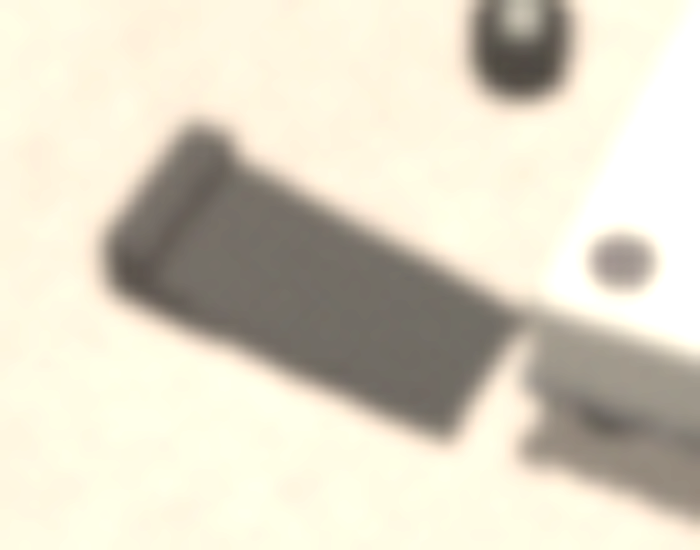

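View pics/t2.png

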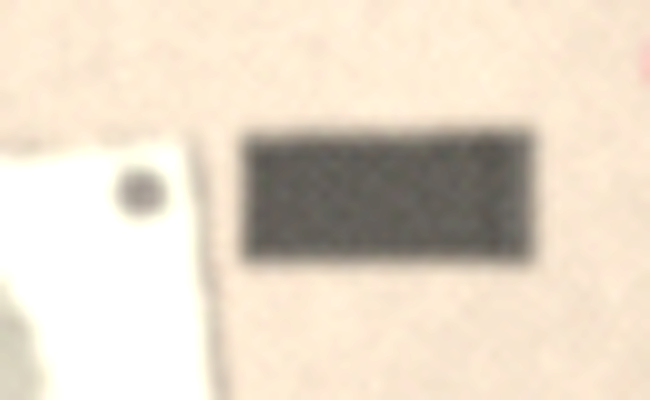

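```bash
python3 - <<'E'
from h import *
print('heel rear top corners', tri((290,197.2),(352.8,200.7)).round(4), tri((280.7,209.5),(352.8,187.4)).round(4))
print('pucks',onplane('top',[(336.7,222.4),(330.8,159.8)],.023).round(3).tolist(),'pink',onplane('top',[(365,182),(377,185.5),(385.5,158),(374,154.5)],.01).round(3).tolist())
from scipy.spatial.transform import Rotation as Ro
print(Ro.from_quat(arm.read_eef_rot()).as_matrix().round(2).tolist())
for s in(1,-1):
    M=np.array([[0,0,-1],[s,0,0],[0,-s,0]],float).T; q=Ro.from_matrix(M).as_quat()
    print(s,q.round(4),[arm.ik(p,q) for p in([.5935,-.165,.2],[.5935,-.165,.078],[.5888,.0059,.16])])
E
```

```text
heel rear top corners [ 0.5695 -0.1383  0.0209] [ 0.6196 -0.1379  0.0204]
pucks [[0.488, -0.08, 0.023], [0.723, -0.055, 0.023]] pink [[0.643, -0.185, 0.01], [0.63, -0.231, 0.01], [0.736, -0.263, 0.01], [0.748, -0.219, 0.01]]
[[0.0, 0.24, -0.97], [0.0, -0.97, -0.24], [-1.0, -0.0, -0.0]]
1 [ 0.5  0.5 -0.5  0.5] [array([ 0.4762826 ,  0.70321971, -0.4054932 ,  1.63731155,  0.33981061,
        0.87157683, -0.06388257]), array([ 0.43364236,  0.86586903, -0.33416154,  1.70882775,  0.43131009,
        0.6404247 , -0.14115195]), array([ 0.18719927,  0.71953188, -0.3818474 ,  1.74958519,  0.37095716,
        0.74428334, -0.38477383])]
-1 [ 0.5 -0.5 -0.5 -0.5] [array([-0.0104968 ,  0.70550443,  0.41694126,  1.65439557, -0.35464351,
        0.85745061, -2.58915127]), array([-1.32255046e-03,  8.81378763e-01,  4.04442649e-01,  1.72394118e+00,
       -5.28147291e-01,  6.46669337e-01, -2.44130959e+00]), array([-0.29089587,  0.72404656,  0.39986504,  1.76577187, -0.39604661,
        0.7321441 , -2.82435709])]
```

```bash
python3 - <<'E'
from h import *
Q=[.5,.5,-.5,.5]
arm.move_gripper(0.0,40)
arm.movep([.593,-.167,.16],Q)
arm.line_to([.593,-.167,.078],0.1)
arm.pause(.2)
f0=np.array(arm.read_ft_force()); np.save('f0.npy',f0)
print(arm.read_time(),arm.read_tool_pos(),arm.read_opening(),f0)
cv2.imwrite('pics/top2.png',snapshot('top'));im=snapshot('scene')
cv2.imwrite('pics/s3.png',cv2.resize(im[150:270,230:410],None,fx=4,fy=4,interpolation=2))
E
```

```text
4.7583 [ 0.59338876 -0.1671351   0.07877138] -0.0008468445337940165 [ 0.12256419  0.5559583  -0.12426373]
```

View pics/s3.png

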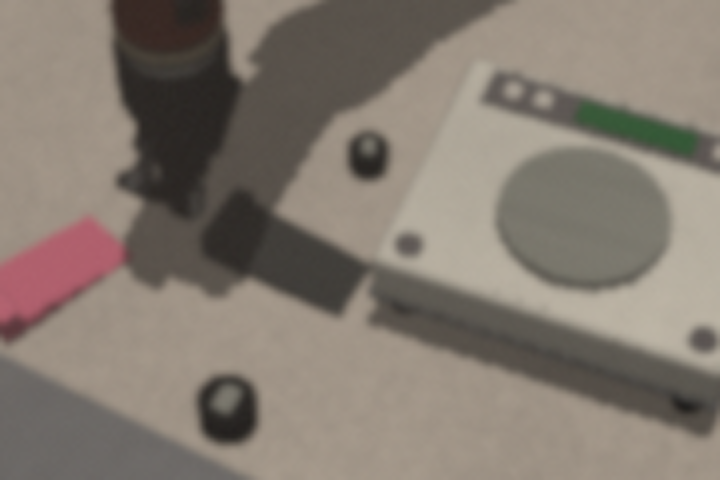

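The closed fingers stand behind the shim's heel (crop ~ (190,205)), clear of the puck and the pink piece. Now I'll push in small steps and watch the force.

```bash
python3 - <<'E'
from h import *
f0=np.load('f0.npy'); y=-.167
def F():
    return np.mean([arm.read_ft_force() for _ in range(4)],0)-f0
hit=False
while y<-.112:
    y+=.002; arm.line_to([.593,y,.078],.03); f=F()
    print(round(y,4),round(arm.read_tool_pos()[1],4),f.round(2),round(arm.read_time(),2))
    if f[1]<-3: break
E
```

```text
-0.165 -0.1646 [-0.5  -1.2  -0.37] 5.11
-0.163 -0.1627 [ 0.23 -1.14  0.63] 5.36
-0.161 -0.1607 [-0.32 -1.7  -0.28] 5.61
-0.159 -0.1587 [-0.7  -0.03  0.52] 5.86
-0.157 -0.1567 [-0.6  -0.65  0.4 ] 6.11
-0.155 -0.1547 [ 0.46 -0.6   0.1 ] 6.36
-0.153 -0.1527 [ 0.39 -1.02  0.12] 6.61
-0.151 -0.1508 [-0.67 -1.08 -0.13] 6.86
-0.149 -0.1489 [-0.57 -1.11 -0.17] 7.11
-0.147 -0.1467 [ 0.08 -0.4  -0.31] 7.36
-0.145 -0.1447 [-0.73 -1.09 -0.21] 7.61
-0.143 -0.1426 [-0.96 -1.11  1.05] 7.86
-0.141 -0.1406 [-0.21 -0.4   0.57] 8.11
-0.139 -0.1386 [-0.71 -1.15  0.15] 8.36
-0.137 -0.1366 [-0.74 -0.18  0.72] 8.61
-0.135 -0.1346 [-0.18 -0.84 -0.24] 8.86
-0.133 -0.1326 [-0.86  0.23  0.43] 9.11
-0.131 -0.1306 [-1.18 -0.53  1.16] 9.36
-0.129 -0.1286 [-0.36 -0.28  0.75] 9.61
-0.127 -0.1266 [-0.81 -0.45 -0.14] 9.86
-0.125 -0.1246 [-0.35 -0.75  0.44] 10.11
-0.123 -0.1226 [ 0.25 -0.72  0.26] 10.36
-0.121 -0.1206 [-0.77 -0.87  0.36] 10.61
-0.119 -0.1186 [-0.06 -0.93  0.23] 10.86
-0.117 -0.1166 [-0.54 -0.52  0.62] 11.11
-0.115 -0.1146 [ 0.34 -1.18  0.76] 11.36
-0.113 -0.1126 [ 0.16 -1.   -0.33] 11.61
-0.111 -0.1106 [-0.83 -0.56 -0.11] 11.86
```

```bash
python3 - <<'E'
from h import *
im=snapshot('scene');im2=snapshot('top')
a=cv2.resize(im[165:255,260:360],None,fx=5.8,fy=5.8,interpolation=2); cv2.imwrite('pics/s4.png',cv2.convertScaleAbs(a,alpha=1.7))
a=cv2.resize(im2[150:230,280:380],None,fx=6,fy=6,interpolation=2); cv2.imwrite('pics/t4.png',cv2.convertScaleAbs(a,alpha=1.7))
E
```

```text
(no output)
```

View pics/s4.png

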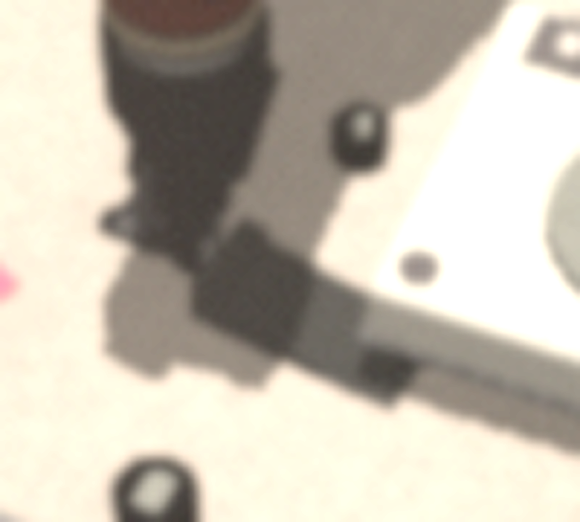

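View pics/t4.png

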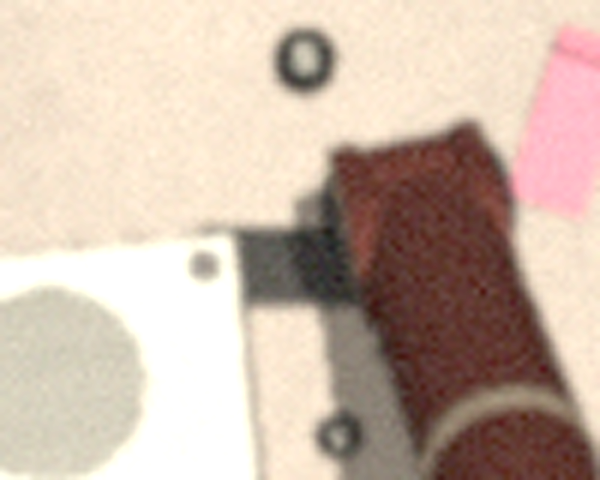

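The shim slid straight and its tip is entering under the corner: scene tip corner ~(327.6,234.8), top view shim ~(320,194). Continuing in 1 mm steps with averaged force.

```bash
python3 - <<'E'
from h import *
print('tip',onplane('scene',[(327.6,234.8)],.002))
y=-.111
def F():
    v=[]
    for _ in range(5): v.append(arm.read_ft_force()); arm.pause(.02)
    return np.mean(v,0)
while y<-.090:
    y+=.001; arm.line_to([.593,y,.078],.02); f=F()
    print(round(y,4),round(arm.read_tool_pos()[1],4),f.round(2),round(arm.read_time(),2))
    if f[1]<-4.5: break
E
```

```text
tip [[0.61891788 0.01152884 0.002     ]]
-0.11 -0.11 [-0.5  -0.27 -0.18] 12.29
-0.109 -0.109 [-0.14 -1.08 -0.22] 12.62
-0.108 -0.1079 [-0.12 -0.26 -0.1 ] 12.96
-0.107 -0.1068 [ 0.27 -0.5  -0.25] 13.29
-0.106 -0.1059 [ 0.04 -0.38 -0.4 ] 13.62
-0.105 -0.1048 [-0.14 -0.47 -0.02] 13.96
-0.104 -0.1039 [-0.01 -0.63 -0.17] 14.29
-0.103 -0.1028 [-0.18 -0.55 -0.08] 14.62
-0.102 -0.1019 [ 0.11 -0.62 -0.16] 14.96
-0.101 -0.1008 [ 0.14 -0.57 -0.34] 15.29
-0.1 -0.0998 [ 0.45 -0.37  0.21] 15.62
-0.099 -0.0989 [ 0.22 -0.47 -0.26] 15.96
-0.098 -0.0983 [-0.3  -1.57 -0.31] 16.29
-0.097 -0.0977 [-0.03 -2.85  0.02] 16.62
-0.096 -0.0972 [ 0.03 -5.28  0.66] 16.96
```

```bash
python3 - <<'E'
from h import *
arm.line_to([.593,-.0957,.078],.02); arm.pause(.4)
print(np.mean([arm.read_ft_force() for _ in range(6)],0).round(2),arm.read_tool_pos())
arm.line_to([.593,-.115,.078],.05); arm.pause(.1)
print(np.mean([arm.read_ft_force() for _ in range(6)],0).round(2))
arm.line_to([.593,-.13,.078],.08);arm.line_to([.593,-.13,.17],.15)
im=snapshot('scene');im2=snapshot('top');cv2.imwrite('pics/sc5.png',im);cv2.imwrite('pics/tp5.png',im2)
a=cv2.resize(im[155:275,270:430],None,fx=4.5,fy=4.5,interpolation=2); cv2.imwrite('pics/s5.png',cv2.convertScaleAbs(a,alpha=1.7))
print(arm.read_time())
E
```

```text
[ 1.17 -5.64  0.37] [ 0.5929775  -0.09715901  0.07800973]
[ 0.12  0.99 -0.76]
19.45
```

View pics/s5.png

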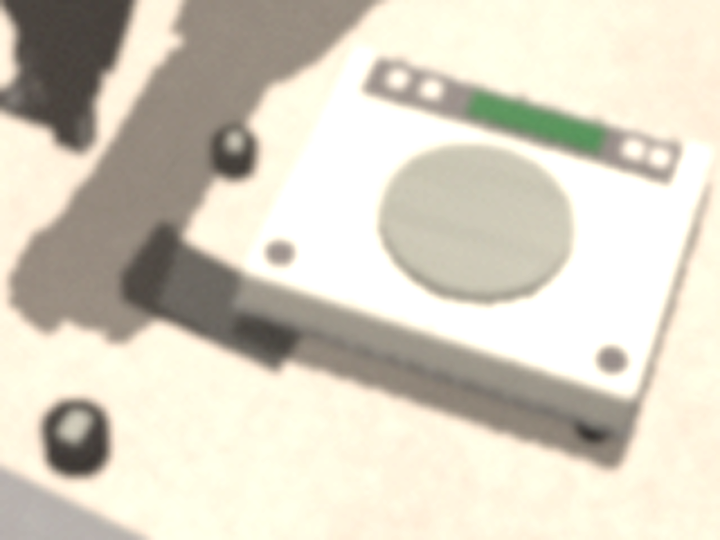

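```bash
python3 - <<'E'
from h import *
def cen(im,p,S=4):
    x,y=int(p[0])-7,int(p[1])-7; u=cv2.GaussianBlur(cv2.resize(im[y:y+15,x:x+15],None,fx=S,fy=S,interpolation=2),(0,0),2).mean(2)
    m=(u<(u.max()+u.min())/2).astype(np.uint8); k,l,st,c=cv2.connectedComponentsWithStats(m); i=l[30,30]; return (c[i]+.5)/S-.5+[x,y]
s=cv2.imread('pics/sc5.png');t=cv2.imread('pics/tp5.png')
a=cen(s,(332,211));b=cen(s,(405.6,234.7));c=cen(t,(259,199.6));e=cen(t,(313.7,193.8))
print(a,b,c,e, tri(a,e).round(4),tri(b,c).round(4))
print(onplane('scene',[a,b],.071).round(4).tolist(),onplane('top',[e,c],.071).round(4).tolist())
E
```

```text
[331.73279352 210.74898785] [405.48963845 234.53505291] [258.76226994 199.54677914] [313.64835165 193.78296703] [0.5887 0.0059 0.0711] [0.5648 0.2043 0.0717]
[[0.5887, 0.0058, 0.071], [0.5644, 0.204, 0.071]] [[0.5887, 0.006, 0.071], [0.5648, 0.2046, 0.071]]
```

The balance did not move: cap still at (0.5887, 0.006, 0.071). Its scene pixel is (331.7,210.7), and the shim is lodged under the corner. Pressing the cap now.

```bash
python3 - <<'E'
from h import *
def F(n=4):
    v=[]
    for _ in range(n): v.append(arm.read_ft_force()); arm.pause(.02)
    return np.mean(v,0)
X,Y=.5885,.006
arm.line_to([X,Y,.17],.15); arm.line_to([X,Y,.150],.08); arm.pause(.15); f0=F(8)
z=.150; ok=False
while z>.137:
    z-=.001; arm.line_to([X,Y,z],.02); f=F()-f0
    print(round(z,4),arm.read_tool_pos()[2].round(4),f.round(2),round(arm.read_time(),2))
    if f[2]>5.5: break
arm.pause(.5); print('hold',(F(6)-f0).round(2),arm.read_tool_pos())
im=snapshot('scene');cv2.imwrite('pics/sc6.png',im)
a=cv2.resize(im[155:275,270:430],None,fx=4.5,fy=4.5,interpolation=2); cv2.imwrite('pics/s6.png',cv2.convertScaleAbs(a,alpha=1.7))
print(arm.read_time())
E
```

```text
0.149 0.1491 [-0.33  0.43 -0.08] 21.51
0.148 0.148 [-0.27  0.01  0.13] 21.82
0.147 0.147 [0.04 0.23 0.39] 22.14
0.146 0.146 [-0.18 -0.15  0.53] 22.46
0.145 0.1449 [-0.32  0.1   0.23] 22.77
0.144 0.144 [-0.29 -0.07  0.15] 23.09
0.143 0.1437 [-1.3   0.1   5.64] 23.41
hold [-1.98  0.22  5.77] [0.58861003 0.00601378 0.14371697]
24.0583
```

View pics/s6.png

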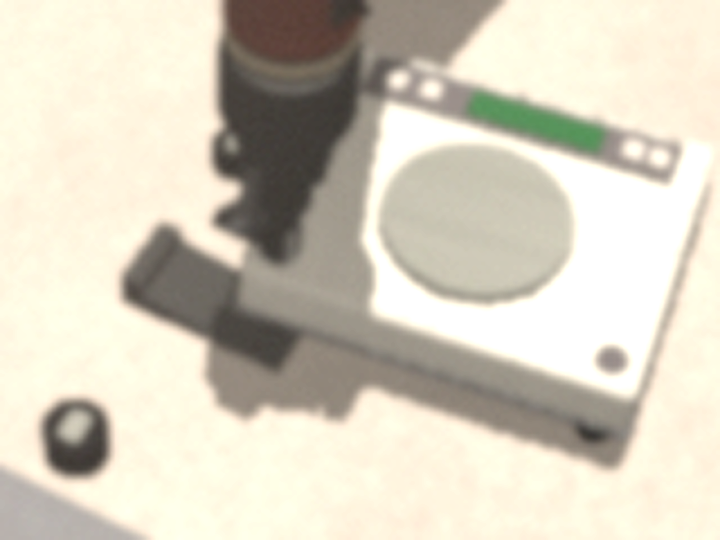

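Fingers are on the cap (crop ~ (280,250)) and the balance looks unchanged: it resists at once, with no sinking. I'll press slightly more for margin, then retreat and check.

```bash
python3 - <<'E'
from h import *
X,Y=.5885,.006
arm.line_to([X,Y,.1425],.02); arm.pause(.5); print(np.mean([arm.read_ft_force() for _ in range(6)],0).round(2),arm.read_tool_pos()[2])
arm.line_to([X,Y,.155],.03); arm.line_to([X,Y,.24],.15); arm.line_to([.55,-.17,.28],.2); arm.pause(.3)
im=snapshot('scene');t=snapshot('top');cv2.imwrite('pics/sc7.png',im);cv2.imwrite('pics/tp7.png',t)
a=cv2.resize(im[155:275,270:430],None,fx=4.5,fy=4.5,interpolation=2); cv2.imwrite('pics/s7.png',cv2.convertScaleAbs(a,alpha=1.7))
print(arm.read_time(),np.mean([arm.read_ft_force() for _ in range(6)],0).round(2))
def cen(im,p,S=4):
    x,y=int(p[0])-7,int(p[1])-7; u=cv2.GaussianBlur(cv2.resize(im[y:y+15,x:x+15],None,fx=S,fy=S,interpolation=2),(0,0),2).mean(2)
    m=(u<(u.max()+u.min())/2).astype(np.uint8); k,l,st,c=cv2.connectedComponentsWithStats(m); i=l[30,30]; return (c[i]+.5)/S-.5+[x,y]
print([cen(im,p).round(2) for p in((332,211),(405.6,234.7))],[cen(t,p).round(2) for p in((313.7,193.8),(259,199.6))])
E
```

```text
[-2.53 -1.54  7.44] 0.1436809044001945
27.5667 [ 0.22  0.1  -0.15]
[array([331.72, 210.77]), array([405.51, 234.52])] [array([313.67, 193.78]), array([258.76, 199.5 ])]
```

View pics/s7.png

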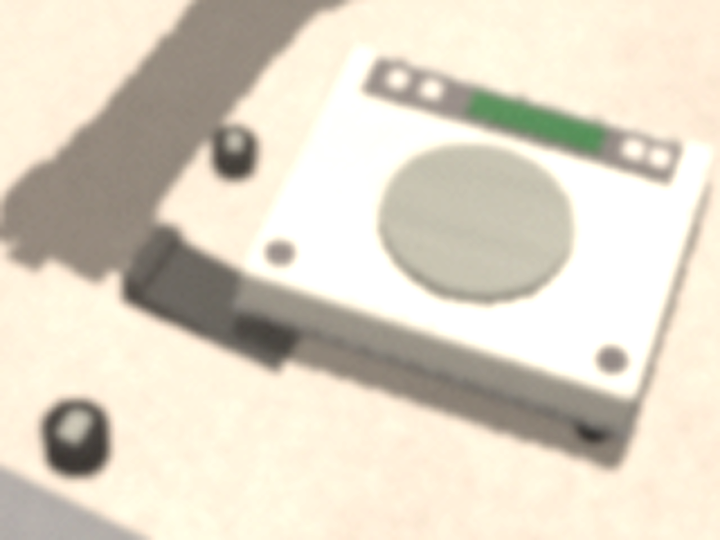

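The shim is still under the corner, with its heel at crop (150,260). Both caps are within 0.1 px of where they started, the pucks are untouched and the arm is clear. Handing in.

```bash
python3 -c "
from h import *
print(ticket.finish_job())"
```

```text
the job is handed in; nothing more can be done
None
```

The dark shim is snug under the short foot, the press test showed no rocking, and I handed the job in after about 28 s of the 48 s allowed. `finish_job` gives no verdict.

- **Push:** I slid the shim along the bench with closed fingers against its heel. The push force stayed around 0.5 N, then rose over the last 3 mm to 5.6 N (snug is 4 to 8 N). By my estimate about 29 mm of it had passed the foot's near edge (27 mm expected).
- **Press test:** I pressed the cap above the short foot with 5.8 N, then 7.4 N. The fingers moved less than 0.1 mm between the two.
- **Final check:** Both top caps were within 0.1 px of their starting place in both views, so the balance neither moved nor tilted visibly. The pucks, the other bystanders and the pink piece were not touched. The arm was clear, with the wrist force near zero.
- **Disagreements:**
  - The shim's heel measured 21 mm high from the two views, against 26 mm in the text. I put this down to image blur.
  - The push force before the rise was lower than the 1 to 2 N described.
  - The force between shim and foot cannot be read directly, so I inferred it from the push and press readings.

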